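# Seat a dowel pin with the spring pin driver

## Robot

A 6-joint arm with a two-finger parallel gripper is mounted at the origin on the work surface. World frame = base frame: x ahead of the robot, y to its left, z up, the work surface at z = 0. Lengths are in mm, angles in rad, forces in N, time in s.
With the tool pointing down it reaches from about 400 to 925 mm from the base axis. Payload 12.5 kg.
Tool frame: the origin (TCP) lies between the finger pads; the fingertips stand 19 mm ahead of it and the grasp point (between the pads) is the TCP (env.tips_ahead is the distance from the TCP to the fingertips, in mm); z points along the fingers, y is the line along which they close (so a half turn about z gives the same grasp; the last joint's range is limited). The gripper opens to 95 mm and grips with 3 to 60 N. Pads are 20 mm wide; open, the fingers measure 119 mm over their backs; the gripper's body (75 mm by 180 mm) begins 59 mm behind the grasp point.
Start: joints at [-1.3, 0.491, 1.559, -0, 1.092, -0.106], TCP at [229.99, -581.162, 233.661] pointing down, gripper open.
Joint ranges: [-3.1, 3.1], [-0.84, 2.19], [0.05, 2.79], [-1.13, 4.28], [0.06, 2.93], [-2.69, 2.69]. Speed limits (rad/s): [2.22, 2.22, 2.79, 3.14, 3.14, 3.14].

## Interface

Orientations are given as [roll, pitch, yaw] about the fixed x, y, z axes, in that order (R = Rz(yaw) Ry(pitch) Rx(roll)).
In Python, from cell import env gives the robot as it stands.
- The arm moves only by the shell command python3 -m crank 'ROWS'. ROWS is JSON, a list of rows, each a list of 5 numbers: the shift along the tool's x, y, z in mm, then the turn about the tool's z in degrees, then the finger opening in mm, from 0 to 95.1. In form: [[dx, dy, dz, yaw, grip], ...]. A call has 1 to 10 rows; each row is the pose to reach, as a shift and turn from the pose commanded when the call began, along the tool's axes at that moment; what a row does not reach only later rows make up. A row lasts 1/12 s, in which the tool goes at most 41.7 mm and 7.16 degrees, less where a joint would pass 70% of its speed; a pose out of reach is approached as far as the arm can. A call with a gripper value outside its range is refused whole. The fingers move at their own pace and stop on an object; the grip force is fixed at half the most. Time passes only in rows, so rows that repeat a pose let the fingers close. It gives the time, the measured TCP pose, the force, the opening and the grip force at its end, in the units of the state.
- env.state(): the state, without advancing time (a new reading comes with each control period).
- env.read_camera(name): name is "side" or "top"; returns a dict with "img" (420x560x3 uint8, blue, green, red), "K" (3x3 intrinsics, pixels), "k1" (the pictures are not rectified: a ray, as slopes to the right and down, at radius r is drawn at 1 + k1 r^2 times it, then the intrinsics apply), "pose" (4x4, takes a point from camera to world coordinates). Camera axes: x right, y down, z forward; pixel columns grow to the right and rows downward; lengths in mm; the calibration is good to about 2 mm. A picture is of the moment at which its call begins. There is no depth.
- env.job_done(): hands the job in; it is judged then, once.
The state is a dict: "t": time; "joints": joint angles; "qvel": joint speeds; "tau": joint torques, N m; "eef_pos": TCP position; "tcp_rot": TCP orientation; "ft_force": force on the tool from outside, world axes, zero at the start; "moment": the same for the moment, N m; "opening": opening from 0.0 (shut) to 1.0 (fully open); "grip_force": force on a finger pad.
Only numpy, scipy, OpenCV 4.12 (cv2) and the standard library are available. Lean on these libraries where they do the work, as an engineer would, in place of code of your own. Each camera call takes 0.05 s, during which the arm holds its last target. There are 200 camera calls.

## Task

Seat the headed dowel pin in its bracket with the spring-loaded pin driver: draw the striker back by its upright handle until the sear catches and holds it by itself, going no harder than a light touch against the rubber buffer just behind the catch, and let go of it. Then press down the trip bar beside it so that the striker flies forward and knocks the pin fully home; leave the bearing, the spanner and the oil can where they are.

Things in the scene. Friction and masses are not known exactly. Their poses are not given: they have to be found in the camera images.
- driver: Spring pin driver bolted to the bench: steel bed 20 mm thick, x -205 to 170, y -55 to 75 mm. Origin on the bench, under the resting handle. +x is the firing direction, towards the pin and bracket; the handle is drawn along -x; +y is the trip bar's side. The striker rod lies along x at y 0, z 55 mm. Fixed parts are at most 86 mm high.
- handle (a point): Centre of the grip of the striker's upright handle: steel post 14 mm in diameter, straight, free from 86 mm above the bench to its top at 152 mm (black end). The point is 125 mm above the bench on the post's axis and moves with the striker. Behind the catch is a rubber buffer (2500 N/m) which must not be pushed with more than 12 N.
- striker (a joint): Draw of the striker, m: 0 at rest, grows along driver -x. Spring pull 300 N/m. The sear catches somewhere from 37 to 65 mm (set anew each time, not measured). In the last 27 mm before it the sear's ramp adds up to 5 N, then 1.5 N, gone at the catch; 3 mm past the catch the buffer adds 2.5 N per mm. Eased forward, a caught striker stops at the catch; an uncaught one follows the hand.
- trip_point (a point): Fixed point at driver x -55, y 95 mm, z 82 mm, on top of the trip bar, which lies under it at every sear setting: a steel plate 100 mm long (x), 26 mm wide, the outer arm of the rocking sear, hinged 43 mm inboard about an axis along x. Pressed down about 10 mm (5 to 10 N) it trips the sear; it gives up to 18 mm.
- pin (a joint): How far the pin has been driven into the bracket, m: 0 to 0.001 at the start (head standing off by 5 to 6 mm), 0.006 when its head is seated against the boss. It is a tight fit (18 N of friction): any caught draw gives a hard enough blow to seat it.
- pin_head (a point): Centre of the struck face of the headed brass dowel pin (head 16 mm in diameter, axis along the driver's x) in front of the striker's nose; the face is 3 mm ahead of the nose at rest.
- bearing_mid (a point): Centre of a loose bearing ring, 64 mm outside diameter, 17 mm high, lying on the bench. Bystander.
- spanner: Loose steel spanner 170 mm long lying on the bench along its own x. Bystander.
- oil_can_mid (a point): Centre of a loose upright oil can 56 mm in diameter, 100 mm high. Bystander.

How it is judged:
By the outcome, as a careful person would: the job done as asked, in the order asked, and still so for the second after the job is handed in, with the robot touching nothing.
It also fails if it takes over 61 s, if anything falls off the work surface, if the arm or the gripper's body presses on something with over 40 N, if the wrist force passes 120 N, or if a joint passes its speed limit or range.

## Working session

There is one attempt and no reset: what is moved stays moved. The work goes in short steps, Python scripts to look and compute and a shell command to move; the robot and the scene stay as the last step left them, time stands still between calls to the robot, and variables do not carry over. Pictures are saved under pics/ and viewed, at most 10 in all, crops included, and the job is handed in when it is done.

```bash
ls; mkdir -p pics
python3 - <<'E'
from cell import env
import cv2
for n in("side","top"):
    c=env.read_camera(n); cv2.imwrite(f"pics/{n}0.png",c["img"]); print(n,c["K"].tolist(),c["k1"],c["pose"].round(4).tolist())
s=env.state(); print(s)
E
```

```text
pics
side [[525.4348612668999, 0.0, 287.51146894737894], [0.0, 525.4348612668999, 208.82022796823637], [0.0, 0.0, 1.0]] 0.01923410303817431 [[-0.7313, -0.4999, 0.4641, 189.8781], [-0.6819, 0.5223, -0.512, 477.5775], [0.0135, -0.6909, -0.7229, 743.03], [0.0, 0.0, 0.0, 1.0]]
top [[388.31094765172685, 0.0, 276.28055512120136], [0.0, 388.31094765172685, 209.30053368084918], [0.0, 0.0, 1.0]] -0.08541969185308468 [[-0.0291, -0.9858, 0.1653, 476.8357], [-0.9993, 0.0246, -0.029, 35.53], [0.0245, -0.166, -0.9858, 777.2007], [0.0, 0.0, 0.0, 1.0]]
{'t': 0.1, 'joints': array([-1.29964055e+00,  4.91523689e-01,  1.55937675e+00, -3.27395985e-05,
        1.09169129e+00, -1.05608232e-01]), 'qvel': array([ 0.00045659, -0.00112113, -0.00237287,  0.00050706, -0.00036646,
        0.00022365]), 'tau': array([ 4.06428793e-03, -6.13623977e+01, -2.58605272e+01,  6.94578071e-02,
        4.70231683e-02, -3.34045819e-05]), 'eef_pos': array([ 229.90468174, -580.97658311,  233.1090562 ]), 'tcp_rot': array([-3.14059608e+00, -7.64386527e-05,  3.76779073e-01]), 'ft_force': array([ 0.67262387,  1.03511347, -0.5168525 ]), 'moment': array([-0.00945603, -0.01909498, -0.02187751]), 'grip_force': 0.0, 'opening': 1.001204471487214}
```

View pics/side0.png

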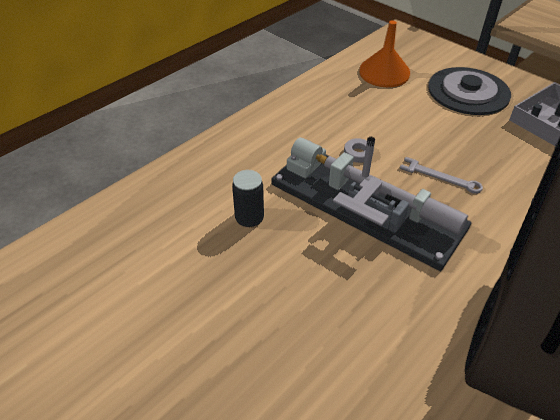

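View pics/top0.png

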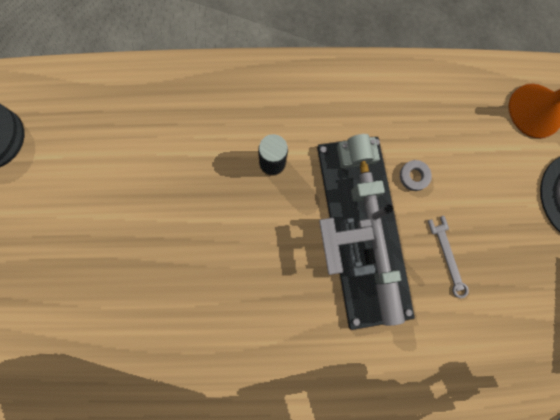

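The side view shows the driver running from (275,180) to (455,240), with the handle top at (370,140), the trip bar at (360,207) and the oil can at (248,198). The top view shows the bed corners near (318,145), (378,137), (413,318) and (350,328), the trip bar at (332,246), and the black handle top near (388,209). I'll zoom in to get accurate pixels.

```bash
cat > h.py <<'E'
import numpy as np, cv2
from cell import env
def ray(c,px):
    u=cv2.undistortPoints(np.array([[px]],float),c["K"],np.array([c["k1"],0,0,0.]))[0,0]
    P=c["pose"]; return P[:3,3],P[:3,:3]@np.array([u[0],u[1],1])
def plane(c,px,z):
    o,d=ray(c,px); return o+d*(z-o[2])/d[2]
def tri(c1,p1,c2,p2):
    o1,d1=ray(c1,p1);o2,d2=ray(c2,p2)
    s=np.linalg.lstsq(np.c_[d1,-d2],o2-o1,rcond=None)[0]
    a,b=o1+s[0]*d1,o2+s[1]*d2; return (a+b)/2,np.linalg.norm(a-b)
def proj(c,p):
    P=c["pose"]; q=P[:3,:3].T@(np.array(p)-P[:3,3]); q=q/q[2]; s=1+c["k1"]*(q[0]**2+q[1]**2)
    return (c["K"]@[q[0]*s,q[1]*s,1])[:2]
E
python3 - <<'E'
from h import *
t=cv2.imread("pics/top0.png")[125:335,300:430]; s=cv2.imread("pics/side0.png")[125:275,265:475]
cv2.imwrite("pics/tz.png",cv2.resize(t,None,fx=2.8,fy=2.8,interpolation=cv2.INTER_CUBIC))
cv2.imwrite("pics/sz.png",cv2.resize(s,None,fx=3.8,fy=3.8,interpolation=cv2.INTER_CUBIC))
E
```

```text
(no output)
```

View pics/tz.png

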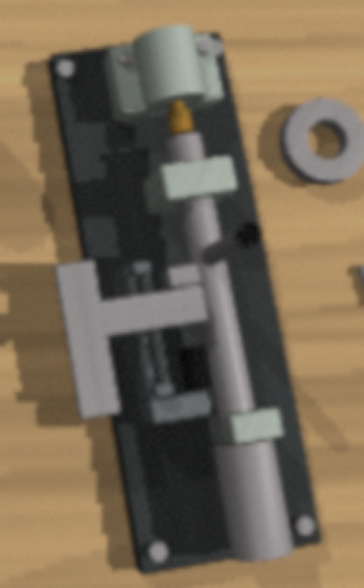

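View pics/sz.png

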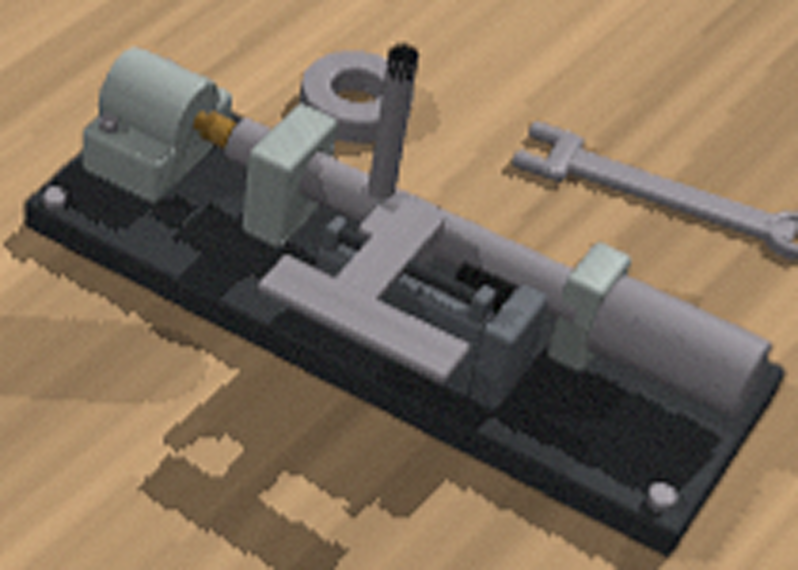

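The zoomed crops show:
- **+y-side bolts:** top (65,68) and (158,551); side (55,196) and (662,494).
- **Handle cap:** top (248,235), side (404,53).
- **Trip bar corners:** top (57,265), (95,261), (118,412), (82,416); side (262,283), (290,257), (466,350), (440,376).

Run:
```python
from h import *
T=env.read_camera("top");S=env.read_camera("side")
t=lambda p:(np.array(p)+.5)/2.8-.5+[300,125]
s=lambda p:(np.array(p)+.5)/3.8-.5+[265,125]
pts=dict(b1=((65,68),(55,196)),b2=((158,551),(662,494)),hand=((248,235),(404,53)),k1=((57,265),(262,283)),k2=((95,261),(290,257)),k3=((118,412),(466,350)),k4=((82,416),(440,376)))
R={k:tri(T,t(a),S,s(b)) for k,(a,b) in pts.items()}
for k,v in R.items(): print(k,v[0].round(1),round(v[1],1))
c=[plane(T,t(p),20) for p in((51,60),(218,35),(321,541),(142,572))]
print(np.round(c,1))
c=np.array(c)
a=[np.degrees(np.arctan2(*(p-q)[[1,0]])) for p,q in((R['b1'][0],R['b2'][0]),(c[0],c[3]),(c[1],c[2]),(R['k1'][0],R['k4'][0]),(R['k2'][0],R['k3'][0]))]
print("ang",np.round(a,2)); y=np.radians(np.mean(a[:3]))
ex=np.array([np.cos(y),np.sin(y),0]);ey=np.array([-ex[1],ex[0],0])
cc=c.mean(0); O=cc+17.5*ex-10*ey
print("origin from bed",O, "lens",np.linalg.norm(c[0]-c[3]),np.linalg.norm(c[0]-c[1]))
print("handle xy in driver",[(R['hand'][0]-O)@e for e in(ex,ey)])
tc=np.mean([R[k][0] for k in('k1','k2','k3','k4')],0); print("trip centre",tc,[(tc-O)@e for e in(ex,ey)],"trip",O-55*ex+95*ey)
```

```text
b1 [724.4 -84.8  25.9] 0.3
b2 [ 383.1 -131.7   26.7] 0.3
hand [ 577.6 -167.3  155.7] 0.0
k1 [572.3 -64.3  81.8] 1.7
k2 [575.  -89.5  79. ] 0.8
k3 [478.1 -98.7  78.9] 1.6
k4 [476.2 -75.   81.7] 1.2
[[ 732.7  -75.7   20. ]
 [ 750.2 -201.2   20. ]
 [ 383.7 -248.2   20. ]
 [ 368.6 -121.5   20. ]]
ang [7.83 7.18 7.3  6.39 5.4 ]
origin from bed [ 577.45791707 -169.31107205   20.        ] lens 367.02459738705045 126.75478508803589
handle xy in driver [np.float64(0.39602017584590504), np.float64(1.9892118023422842)]
trip centre [525.39839135 -81.87585195  80.34910768] [np.float64(-40.30708102147983), np.float64(93.43688325426838)] trip [510.62673852 -82.22724133  20.        ]
```

```bash
python3 -m crank '[[475,-256,0,-75.8,50],[475,-256,0,-75.8,50],[475,-256,0,-75.8,50],[475,-256,0,-75.8,50],[475,-256,0,-75.8,50],[475,-256,0,-75.8,50],[475,-256,0,-75.8,50],[475,-256,0,-75.8,50],[475,-256,0,-75.8,50],[475,-256,0,-75.8,50]]'
```

```text
t: 1.03
eef_pos: [499.3, -260.6, 233.7]
tcp_rot: [3.142, 0.0, 1.633]
ft_force: [1.3, -1.3, 0.3]
opening: 0.523
grip_force: 0.0
```

```bash
python3 -m crank '[[0,0,0,-3.9,50],[0,0,0,-3.9,50],[0,0,0,-3.9,50]]'
cat > go.py <<'E'
import sys
from h import *
from scipy.spatial.transform import Rotation as R
s=env.state(); g=np.array([float(a) for a in sys.argv[1:4]])
print((R.from_euler('xyz',s["tcp_rot"]).as_matrix().T@(g-s["eef_pos"])).round(1), s["eef_pos"].round(1), np.degrees(s["tcp_rot"]).round(1),s["ft_force"].round(1))
E
python3 go.py 577.5 -168 124
```

```text
t: 1.28
eef_pos: [498.3, -262.3, 233.5]
tcp_rot: [-3.141, -0.0, 1.693]
ft_force: [-0.4, -0.1, -0.0]
opening: 0.525
grip_force: 0.0
[ 83.9  90.2 109.5] [ 498.3 -262.3  233.5] [-180.   -0.   97.] [-0.4 -0.1 -0. ]
```

```bash
python3 -m crank '[[84,90,0,-0.4,50],[84,90,0,-0.4,50],[84,90,0,-0.4,50],[84,90,0,-0.4,50],[84,90,30,-0.4,50],[84,90,60,-0.4,50],[84,90,60,-0.4,50],[84,90,60,-0.4,50]]'
python3 - <<'E'
from h import *
for n in("side","top"):
    c=env.read_camera(n); x,y=((330,90) if n=="side" else (300,140)); cv2.imwrite(f"pics/{n}1.png",cv2.resize(c["img"][y:y+130,x:x+150],None,fx=4,fy=4,interpolation=cv2.INTER_CUBIC))
E
python3 go.py 577.5 -168 124
```

```text
t: 1.95
eef_pos: [576.4, -169.1, 173.1]
tcp_rot: [-3.139, -0.001, 1.698]
ft_force: [0.8, 0.3, 0.2]
opening: 0.529
grip_force: 0.0
[ 1.2  0.1 51.2] [ 577.5 -169.1  175.2] [1.799e+02 1.000e-01 9.740e+01] [-0.1 -0.9  0.5]
```

View pics/side1.png

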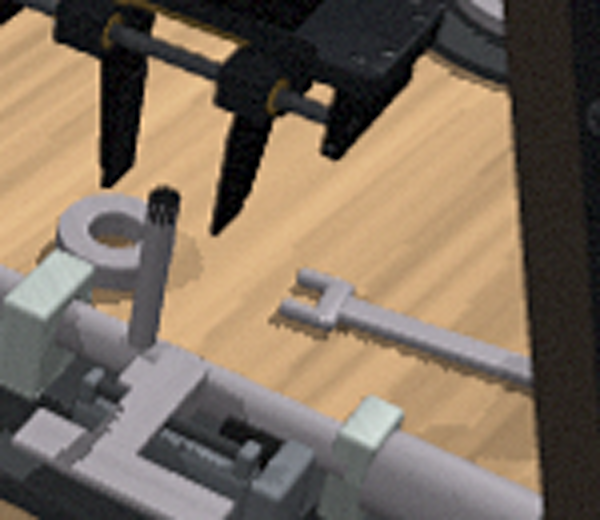

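The fingertips at (112,185) and (218,232) straddle the post top at (163,190), so the alignment is good. I'll descend and grip.

```bash
python3 -m crank '[[1,0,25,0,50],[1,0,50,0,50],[1,0,50,0,50],[1,0,50,0,50]]'; python3 -m crank '[[0,0,0,0,5],[0,0,0,0,5],[0,0,0,0,5],[0,0,0,0,5],[0,0,0,0,5],[0,0,0,0,5],[0,0,0,0,5],[0,0,0,0,5]]'; python3 go.py 577.5 -168 124
```

```text
t: 2.38
eef_pos: [577.2, -167.4, 124.6]
tcp_rot: [-3.142, 0.0, 1.701]
ft_force: [0.1, 0.2, 0.9]
opening: 0.529
grip_force: 0.0
t: 3.05
eef_pos: [577.3, -167.0, 124.0]
tcp_rot: [3.141, 0.0, 1.702]
ft_force: [-0.1, 0.4, 3.8]
opening: 0.143
grip_force: 30.0
[-1.  0. -0.] [ 577.3 -167.   124. ] [180.    0.   97.5] [-0.1  0.4  3.8]
```

```bash
cat > f.py <<'E'
from h import *
F=[];X=[]
for i in range(5):
    env.read_camera("side"); s=env.state(); F.append(s["ft_force"]); X.append(s["eef_pos"])
e=np.array([.9915,.1305,0]); f=np.mean(F,0); x=-(np.mean(X,0)-[577.3,-167,124])@e
print("draw %.2f F %.2f  resid %.2f  all"%(x,f@e,f@e-.3*x),f.round(1),np.mean(X,0).round(1),"grip",s["grip_force"],round(s["t"],2))
E
python3 f.py
python3 -m crank '[[0,-3,0,0,5],[0,-6,0,0,5],[0,-10,0,0,5],[0,-10,0,0,5],[0,-10,0,0,5]]'; python3 f.py
python3 -m crank '[[0,-4,0,0,5],[0,-8,0,0,5],[0,-12,0,0,5],[0,-16,0,0,5],[0,-20,0,0,5],[0,-20,0,0,5],[0,-20,0,0,5]]'; python3 f.py
```

```text
draw -0.03 F 0.80  resid 0.81  all [0.7 0.6 4.7] [ 577.3 -166.9  124. ] grip 30.000907480716705 3.3
t: 3.72
eef_pos: [567.4, -168.2, 123.9]
tcp_rot: [3.141, 0.0, 1.702]
ft_force: [3.0, 3.0, 6.5]
opening: 0.14
grip_force: 30.0
draw 9.81 F 3.21  resid 0.26  all [2.9 2.4 5.7] [ 567.6 -168.2  123.9] grip 30.00115692615509 3.97
t: 4.55
eef_pos: [548.2, -170.7, 123.9]
tcp_rot: [3.14, 0.0, 1.702]
ft_force: [6.5, 2.9, 4.8]
opening: 0.144
grip_force: 30.0
draw 29.27 F 6.86  resid -1.92  all [6.4 3.9 4.8] [ 548.3 -170.7  123.9] grip 30.001779198646545 4.8
```

```bash
python3 -m crank '[[0.5,-2,0,0,5],[0.5,-3,0,0,5],[0.5,-3,0,0,5]]'|grep -v rot; python3 f.py
python3 -m crank '[[0,-1,0,0,5],[0,-2,0,0,5],[0,-2,0,0,5]]'|grep ft; python3 f.py
python3 -m crank '[[0,-1,0,0,5],[0,-2,0,0,5],[0,-2,0,0,5]]'|grep ft; python3 f.py
```

```text
t: 5.05
eef_pos: [545.9, -170.9, 123.9]
ft_force: [10.1, 1.9, 1.9]
opening: 0.144
grip_force: 30.0
draw 31.65 F 9.64  resid 0.14  all [9.5 1.7 2.1] [ 545.9 -170.9  123.9] grip 30.00283509492874 5.3
ft_force: [10.5, 2.1, 2.1]
draw 33.53 F 11.06  resid 1.01  all [10.8  2.6  2. ] [ 544.  -171.2  123.9] grip 30.00311404466629 5.8
ft_force: [9.1, 1.7, 3.1]
draw 35.87 F 8.61  resid -2.15  all [8.4 1.8 3.1] [ 541.7 -171.5  124. ] grip 30.002491772174835 6.3
```

```bash
for i in 1 ; do python3 -m crank '[[0,-0.5,0,0,5],[0,-1,0,0,5],[0,-1,0,0,5]]'|grep ft; python3 f.py; done
python3 -m crank '[[0,-0.5,0,0,5],[0,-1,0,0,5],[0,-1,0,0,5]]'|grep ft; python3 f.py
python3 -m crank '[[0,-0.5,0,0,5],[0,-1,0,0,5],[0,-1,0,0,5]]'|grep ft; python3 f.py
```

```text
ft_force: [10.2, 2.1, 2.6]
draw 36.50 F 10.98  resid 0.02  all [10.7  2.4  1.8] [ 541.1 -171.6  124. ] grip 30.00323921442032 6.8
ft_force: [11.3, 2.6, 1.0]
draw 37.45 F 11.53  resid 0.30  all [11.2  3.   1.8] [ 540.1 -171.7  124. ] grip 30.00328302383423 7.3
ft_force: [11.6, 2.7, 1.1]
draw 38.40 F 11.75  resid 0.22  all [11.5  2.7  1.5] [ 539.2 -171.8  124. ] grip 30.00334471464157 7.8
```

```bash
python3 -m crank '[[0,-0.5,0,0,5],[0,-1,0,0,5],[0,-1.5,0,0,5],[0,-1.5,0,0,5]]'|grep ft; python3 f.py
python3 -m crank '[[0,-0.5,0,0,5],[0,-1,0,0,5],[0,-1.5,0,0,5],[0,-1.5,0,0,5]]'|grep ft; python3 f.py
```

```text
ft_force: [13.2, 3.5, 0.4]
draw 39.63 F 13.71  resid 1.82  all [13.3  3.9  0.2] [ 538. -172.  124.] grip 30.00387132167816 8.38
ft_force: [16.1, 3.9, -0.6]
draw 40.72 F 17.33  resid 5.12  all [16.9  4.6 -0.5] [ 536.9 -172.1  124. ] grip 30.00465363264084 8.97
```

```bash
python3 -m crank '[[0,-0.5,0,0,5],[0,-1,0,0,5],[0,-1.5,0,0,5],[0,-1.5,0,0,5]]'|grep ft; python3 f.py
python3 -m crank '[[0,-0.5,0,0,5],[0,-1,0,0,5],[0,-1.5,0,0,5],[0,-1.5,0,0,5]]'|grep ft; python3 f.py
```

```text
ft_force: [18.4, 5.3, -1.7]
draw 41.79 F 20.09  resid 7.55  all [19.5  5.4 -1.9] [ 535.8 -172.3  124. ] grip 30.005506575107574 9.55
ft_force: [21.6, 7.4, -4.1]
draw 42.86 F 22.39  resid 9.53  all [21.8  6.3 -3.5] [ 534.8 -172.4  124. ] grip 30.006296038627625 10.13
```

The force slope of about 2.5 N/mm from 39 mm means the striker is on the buffer. The catch is therefore near 36–37 mm, so I'll ease forward to confirm it holds.

```bash
python3 -m crank '[[0,1.5,0,0,5],[0,3,0,0,5],[0,3.5,0,0,5],[0,3.5,0,0,5]]'|grep ft; python3 f.py
python3 -m crank '[[0,1,0,0,5],[0,2,0,0,5],[0,2.5,0,0,5],[0,2.5,0,0,5]]'|grep ft; python3 f.py
python3 -m crank '[[0,0.5,0,0,5],[0,1,0,0,5],[0,1.5,0,0,5],[0,1.5,0,0,5]]'|grep ft; python3 f.py
```

```text
ft_force: [15.2, 4.6, -0.5]
draw 40.26 F 16.04  resid 3.96  all [15.6  4.4 -0.5] [ 537.4 -172.1  124. ] grip 30.004431009292603 10.72
ft_force: [12.0, 4.4, 0.9]
draw 38.30 F 12.46  resid 0.97  all [12.2  2.9  1.5] [ 539.3 -171.8  124. ] grip 30.0034037232399 11.3
ft_force: [11.7, 3.3, 1.7]
draw 36.88 F 12.01  resid 0.95  all [11.7  2.9  1.3] [ 540.7 -171.6  124. ] grip 30.00333845615387 11.88
```

```bash
python3 -m crank '[[0,0.5,0,0,5],[0,1,0,0,5],[0,1.5,0,0,5],[0,1.5,0,0,5]]'|grep ft; python3 f.py
python3 -m crank '[[0,0.5,0,0,5],[0,1,0,0,5],[0,1.5,0,0,5],[0,1.5,0,0,5]]'|grep ft; python3 f.py
```

```text
ft_force: [8.1, 1.1, 3.8]
draw 35.88 F 8.73  resid -2.04  all [8.6 1.9 2.9] [ 541.7 -171.5  124. ] grip 30.002397894859314 12.47
ft_force: [0.4, -1.9, 7.2]
draw 35.68 F 0.43  resid -10.28  all [ 0.5 -0.7  6.9] [ 541.9 -171.4  123.9] grip 30.00096470117569 13.05
```

The draw stalled at 35.7 mm as the force fell to zero, so the sear holds the striker. I'll release and lift clear.

```bash
python3 -m crank '[[0,0,0,0,45],[0,0,0,0,45],[0,0,0,0,45],[0,0,0,0,45],[0,0,0,0,45],[0,0,0,0,45]]'|grep -v rot
python3 -m crank '[[0,0,-30,0,45],[0,0,-60,0,45],[0,0,-80,0,45],[0,0,-80,0,45],[0,0,-80,0,45]]'|grep -v rot; python3 go.py 510.6 -82 130
python3 - <<'E'
from h import *
c=env.read_camera("side"); cv2.imwrite("pics/s2.png",cv2.resize(c["img"][100:250,290:490],None,fx=4,fy=4,interpolation=cv2.INTER_CUBIC))
E
```

```text
t: 13.55
eef_pos: [541.7, -171.0, 123.5]
ft_force: [0.4, 0.4, 0.5]
opening: 0.46
grip_force: 0.0
t: 13.97
eef_pos: [542.0, -171.1, 204.4]
ft_force: [0.3, -0.4, -0.1]
opening: 0.473
grip_force: 0.0
[ 92.5 -19.6  74.3] [ 542.  -171.1  204.4] [1.799e+02 1.000e-01 9.750e+01] [ 0.3 -0.4 -0.1]
```

View pics/s2.png

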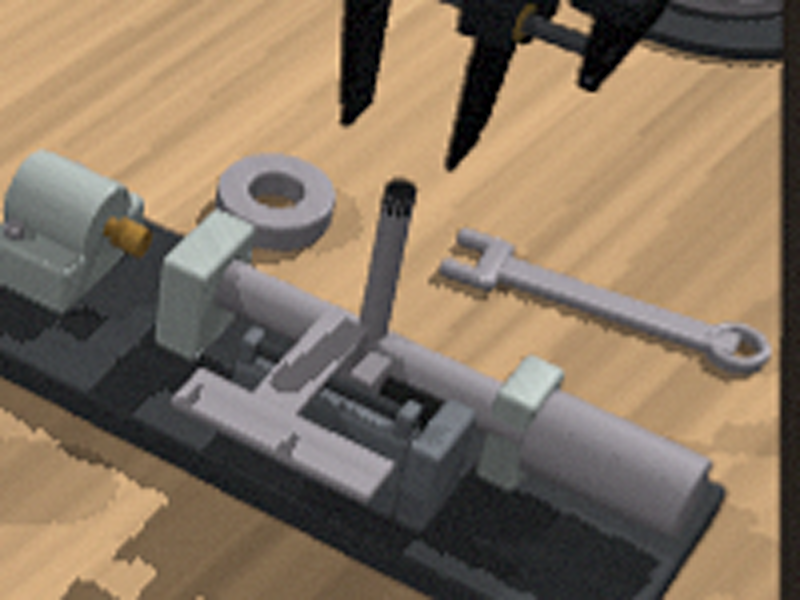

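The handle stands free in its drawn position, at about (400,190), with the trip bar at (285,435). Next I'll close the fingers and go above the trip point.

```bash
python3 -m crank '[[40,-9,0,0,0],[80,-18,0,0,0],[92,-18,0,0,0],[92,-18,30,0,0],[92,-18,60,0,0],[92,-18,80,0,0],[92,-18,90,0,0],[92,-18,90,0,0],[92,-18,90,0,0],[92,-18,90,0,0]]'|grep -v rot;  python3 go.py 511.5 -82 101
python3 - <<'E'
from h import *
c=env.read_camera("side"); cv2.imwrite("pics/s3.png",cv2.resize(c["img"][100:250,290:490],None,fx=4,fy=4,interpolation=cv2.INTER_CUBIC))
E
```

```text
t: 14.85
eef_pos: [512.4, -82.4, 114.4]
ft_force: [0.0, 1.0, 0.3]
opening: 0.005
grip_force: 0.0
[ 0.6 -0.9 13.4] [512.4 -82.4 114.4] [179.9   0.   97.5] [0.  1.  0.3]
```

View pics/s3.png

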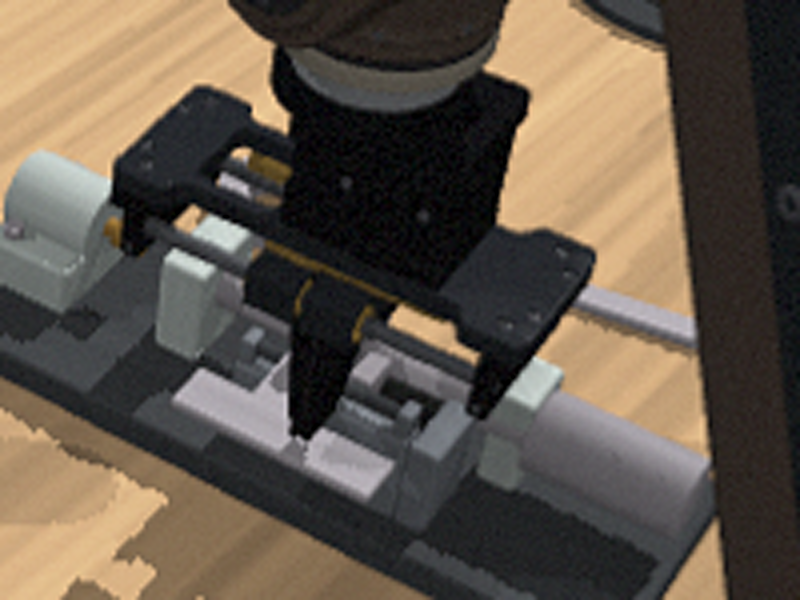

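The fingertips at (300,435) are just above the trip bar, so I'll press down gradually.

```bash
python3 -m crank '[[0,0,6,0,0],[0,0,12,0,0],[0,0,15,0,0],[0,0,18,0,0],[0,0,18,0,0]]'|grep -E "eef|ft"; python3 -m crank '[[0,0,2,0,0],[0,0,4,0,0],[0,0,4,0,0]]'|grep -E "eef|ft"; python3 -m crank '[[0,0,2,0,0],[0,0,4,0,0],[0,0,4,0,0],[0,0,4,0,0]]'|grep -E "eef|ft"
```

```text
eef_pos: [512.2, -82.2, 95.4]
ft_force: [0.9, 0.4, 1.5]
eef_pos: [512.2, -82.4, 91.5]
ft_force: [0.8, -0.3, 4.6]
eef_pos: [512.2, -82.4, 87.8]
ft_force: [0.0, -0.2, 5.8]
```

Run:
```python
from h import *
c=env.read_camera("side"); cv2.imwrite("pics/s4.png",cv2.resize(c["img"][100:250,290:490],None,fx=4,fy=4,interpolation=cv2.INTER_CUBIC))
```

```text
(no output)
```

View pics/s4.png

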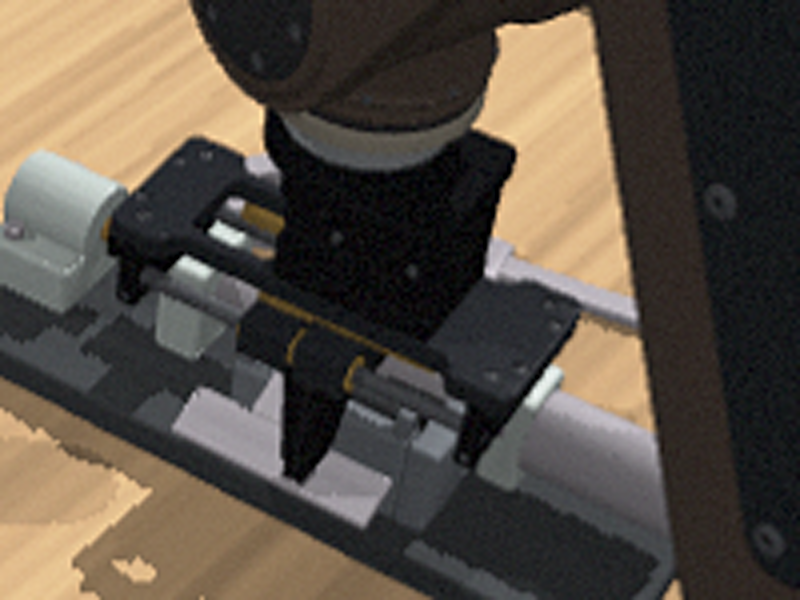

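The bar is visibly tilted, but the gripper hides the handle. I'll press 3 mm further, then lift straight up and check.

```bash
python3 -m crank '[[0,0,2,0,0],[0,0,3,0,0],[0,0,3,0,0],[0,0,3,0,0]]'|grep -E "eef|ft"; python3 -m crank '[[0,0,-10,0,0],[0,0,-40,0,0],[0,0,-80,0,0],[0,0,-110,0,0],[40,0,-130,0,0],[80,0,-130,0,0],[80,0,-130,0,0]]'|grep -E "eef|ft"
python3 - <<'E'
from h import *
S=env.read_camera("side")["img"][100:250,260:460];T=env.read_camera("top")["img"][125:335,280:430]
r=lambda i:cv2.resize(i,None,fx=600/i.shape[0]*.72,fy=600/i.shape[0]*.72,interpolation=cv2.INTER_CUBIC)
a,b=r(S)[:420],r(T)[:420]; o=np.hstack([a,b])[:,:800]; print(o.shape); cv2.imwrite("pics/s5.png",o)
E
```

```text
eef_pos: [512.4, -82.5, 85.1]
ft_force: [-0.3, -1.0, 10.8]
eef_pos: [500.3, 1.5, 216.2]
ft_force: [-0.8, 0.3, 0.6]
(420, 800, 3)
```

View pics/s5.png

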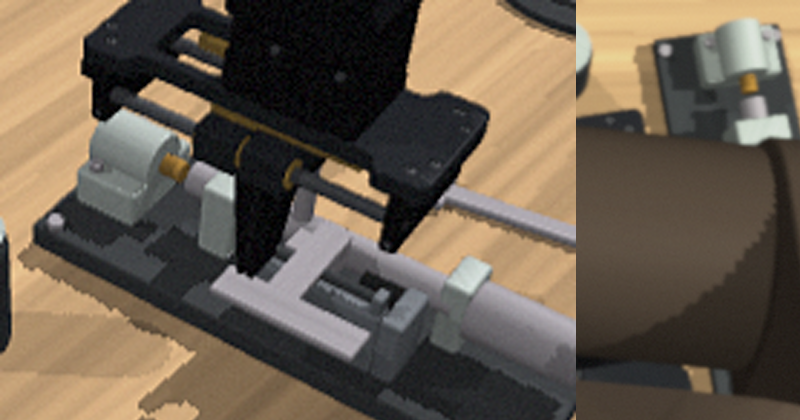

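The striker has flown forward: its nose is at the pin again and the bar has sprung back. I'll back the arm off and measure the brass pin before and after.

```bash
python3 -m crank '[[40,-30,-20,0,0],[80,-60,-40,0,0],[120,-90,-40,0,0],[150,-90,-40,0,0],[150,-90,-40,0,0],[150,-90,-40,0,0]]'|grep -E "eef|ft"
python3 - <<'E'
from h import *
O=[]
for n,(x,y) in(("side",(300,140)),("top",(345,140))):
    for im in(cv2.imread(f"pics/{n}0.png"),env.read_camera(n)["img"]):
        c=im[y:y+40,x:x+50]; h=cv2.cvtColor(c,cv2.COLOR_BGR2HSV)
        m=cv2.inRange(h,(8,150,60),(28,255,255)); n_,l,st,ce=cv2.connectedComponentsWithStats(m)
        k=1+np.argmax(st[1:,4]); print(n,st[k],ce[k]+[x,y]); O.append(cv2.resize(c,None,fx=7.5,fy=7,interpolation=cv2.INTER_CUBIC))
cv2.imwrite("pics/s6.png",np.vstack([np.hstack(O[:2]),np.hstack(O[2:])]))
print(env.state()["t"])
E
```

```text
eef_pos: [391.4, 135.4, 254.9]
ft_force: [-0.3, -0.6, 0.7]
side [16 15 11  9 56] [320.94642857 158.19642857]
side [29 34 11  6 33] [333.90909091 177.39393939]
top [16 22  8 10 62] [363.79032258 166.9516129 ]
top [15 22  8  8 54] [363.61111111 165.55555556]
17.5667
```

View pics/s6.png

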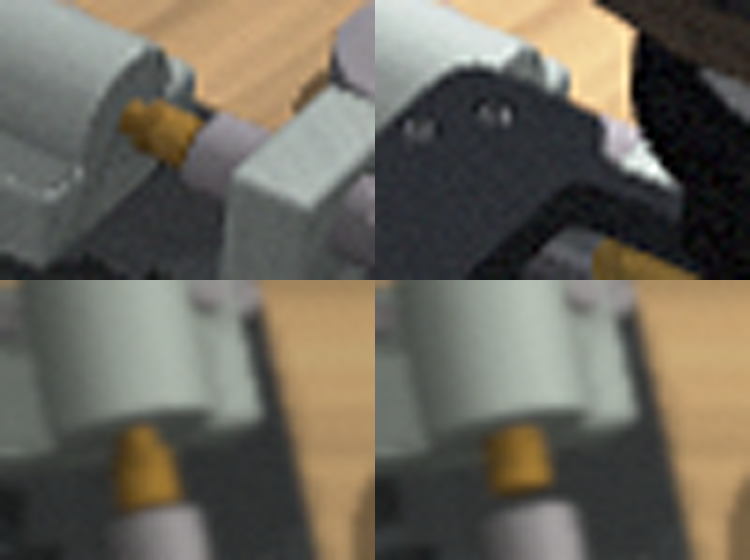

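In the top view the thin shank between boss and head is gone: the head sits against the boss and the striker is back at rest. I'm handing the job in.

```bash
python3 -c "
from cell import env
print(env.job_done())"
```

```text
the job is handed in; nothing more can be done
None
```

The striker was drawn until the sear held it (about 36 mm, roughly 9–10 N on the buffer), released and tripped; the top view shows the pin's head against the boss, the arm never went near the bystanders, and the job is handed in at 17.6 s with no verdict returned.

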